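Clamp a turned tool handle in the cam clamp

ROBOT

A 6-joint arm with a two-finger parallel gripper is mounted at the origin on the work surface. World frame = base frame: x ahead of the robot, y to its left, z up, the work surface at z = 0. Lengths are in mm, angles in degrees, forces in N, time in s.
With the tool pointing down it reaches from about 275 to 750 mm from the base axis. Payload 10.2 kg.
Tool frame: the origin (TCP) lies between the finger pads; the fingertips stand 17 mm ahead of it and the grasp point (between the pads) lies 2 mm behind it; z points along the fingers, y is the line along which they close (so a half turn about z gives the same grasp; the last joint's range is limited). The gripper opens to 85 mm and grips with 20 to 120 N. Pads are 22 mm wide; open, the fingers measure 114 mm over their backs; the gripper's body (76 mm by 85 mm) begins 54 mm behind the grasp point. The pads swing forward as they close: fully open they stand 13 mm farther back than shut.
Start: joints at [-85.107, 17.928, 85.812, -0, 76.261, -12.8], TCP at [159.543, -500.177, 248.294] pointing down, gripper open.
Joint ranges: [-168.41, 168.41], [-55.51, 124.54], [10.69, 146.95], [-70.63, 250.63], [1, 178], [-165.06, 165.06]. Speed limits (degrees/s): [136.94, 136.94, 172.46, 180, 180, 180].

INTERFACE

Orientations are given as [roll, pitch, yaw] about the fixed x, y, z axes, in that order (R = Rz(yaw) Ry(pitch) Rx(roll)).
In Python, from station import env gives the robot as it stands.
- The arm moves only by the tool arm_command, never from a script. Its argument "moves" is text: rows parted by semicolons, each of 7 numbers parted by spaces: the turn, a rotation vector about the world's x, y, z in units of 6 degrees (1.0 is 6 degrees), then the shift along the world's x, y, z in m, then the opening, from 0 (shut) to 1 (fully open). A call has exactly 8 rows; each row is the pose to reach, as a shift and turn from the pose commanded when the call began; what a row does not reach only later rows make up. A row lasts 1/12 s, in which the tool goes at most 41.7 mm and 7.16 degrees, less where a joint would pass 70% of its speed; a pose out of reach is approached as far as the arm can. A call with a gripper value outside its range is refused whole. The fingers move at their own pace and stop on an object; "squeeze" is the grip in N (left out, the last holds). Time passes only in rows, so rows that repeat a pose let the fingers close, or fill a call up. It gives the time, the measured TCP pose, the force, the opening and the grip force at its end, in the units of the state.
- env.get_obs(): the state, without advancing time (a new reading comes with each control period).
- env.grab_frame(name): name is "scene" or "top" or "wrist"; returns (picture, depth): 480x640x3 uint8, red, green, blue; 480x640 float32, mm along the optical axis (not along the pixel's ray), 0 where there is no reading.
- env.camera_params(name): a dict with "fx", "fy", "cx", "cy" (pixels), "view" (4x4, takes a point from world to camera coordinates). Camera axes: x right, y up, looking along -z (the intrinsics and any distortion apply to the point x, -y, -z); pixel columns grow to the right and rows downward; lengths in mm; the calibration is good to about 2 mm. A picture is of the moment at which its call begins: read the wrist's pose just before it. camera_params takes no time and is no camera call; for the wrist camera it gives the pose at the moment of the call.
- env.hand_in(): hands the job in; it is judged then, once.
The state is a dict: "time": time; "joints": joint angles; "qvel": joint speeds; "tau": joint torques, N m; "ee_pos": TCP position; "orientation": TCP orientation; "ft_force": force on the tool from outside, world axes, zero at the start; "wrist_torque": the same for the moment, N m; "grip_width": opening from 0.0 (shut) to 1.0 (fully open); "grip_force": force on a finger pad.
Only numpy, scipy, OpenCV 4.12 (cv2) and the standard library are available. Lean on these libraries where they do the work, as an engineer would, in place of code of your own. Each camera call takes 0.05 s, during which the arm holds its last target. There are 200 camera calls.

TASK

Gently lay the turned tool handle in the two V-rests of the cam clamp, brass ferrule towards the pressing pad and butt towards the fixed stop, and let go of it. Then turn the crank, without forcing it, until the cam's roller rests on the flat dwell at full lift, so that the clamp goes on pressing the handle with its full force after you let go of the crank. Leave the other things on the bench where they are.

Things in the scene. Friction and masses are not known exactly. Their poses are not given: they have to be found in the camera images.
- fixture: White cast cam clamp bolted to the bench: base plate 120 x 396 x 12 mm, long side along its y axis. Origin: centre of the base's underside. +y is the pressing direction, camshaft to stop; z up; all parts centred on x = 0. Highest parts beside the crank: the rod's bridge (52 mm wide, at y = 1 mm, top z 72 mm) and the stop (top z 74 mm).
- rest_seat (a point): Fixed point on the clamp's pressing axis (clamp y 100.5, z 50 mm): where the handle's centre lies when it rests in the V-rests with its butt on the stop; axes as the clamp. The two V-rests are 12 mm thick, 57 mm wide, open upwards, their tops at z 53 mm, centred 42.5 mm towards the stop and 30.5 mm towards the pad from here; free space between them 61 mm, base 12 mm high below.
- pad_home (a point): Centre of the face of the round dark pressing pad (32 mm across) when drawn back: clamp y 31, z 50 mm, 132 mm from the stop, so the 125 mm handle has 7 mm play until clamped. A fixed point: it does not follow the pad. The cam lifts the slide 14 mm; the pad's own spring gives by about 6 mm on the handle.
- cam_axis (a point): Point on the vertical camshaft axis (clamp y -137, z 50 mm), in the middle of the 12 mm thick steel plate cam. Turned clockwise seen from above the roller meets a round part without lift (170 degrees), a rise (92), the flat dwell at full lift (20), a fall (78); the other way, the same backwards. It starts on the round part, 6 degrees or more from its ends. A fixed point: it does not turn.
- stop: Fixed stop block of the clamp, 50 mm wide. Origin: centre of its pressing face, on the pressing axis (clamp y 163, z 50 mm); axes as the clamp. In the dwell the pad presses the handle on it with about 18 N. If the crank is let go on the rise or the fall, the springs run the cam back to its round part and the clamp opens; in the dwell it stays put.
- crank: Dark crank, turning level; any number of turns. Origin on the camshaft axis 72 mm above the clamp's underside, x along the arm to the knob; hub top at 91 mm. It sits on a serrated hub: its angle tells nothing of the cam's. Tangential force at the knob: about 1 N on the round part, up to 12 N on the rise, fading over its last 25 degrees, about 1 N in the dwell; on the fall it pulls ahead with up to 12 N.
- knob_grip (a point): Point on the axis of the crank's upright black knob, 70 mm from the camshaft axis, 115.5 mm above the clamp's underside. The knob is 26 mm across, from 81.5 to 133.5 mm above the clamp's underside, and revolves freely on its pin, so fingers that hold it need not turn. Grip and push on crank and knob, added up over both fingers, must stay below 160 N.
- handle: Turned wooden tool handle, 125 mm long, barrel 30 mm across, rounded butt, brass ferrule 24 mm across and 21 mm long at the other end; about 85 g. Starts lying on the bench. Origin: on its axis, halfway along; x axis along it towards the ferrule. From x = -54 to +6 mm it is plain and 30 mm round; a groove 1 mm deep is at x = 10 to 16 mm. Contact forces of the clamp on it must not add up to over 90 N.
- ferrule_end (a point): Centre of the ferrule's end face, 62.5 mm from the handle's origin along its x axis.
- glue: Bystander: white glue bottle, 52 mm across, 130 mm high, standing; origin at the centre of its underside.
- blank: Bystander: square unturned blank 150 x 36 x 36 mm lying on the bench; origin at the centre of its underside, x along it.
- mallet: Bystander: wooden mallet, 260 mm long, lying on the bench.
There are look-alikes about, which are no part of the job. What is shaped like the handle but green is not meant.

How it is judged:
By the outcome, as a careful person would: the job done as asked, in the order asked, and still so for the second after the job is handed in, with the robot touching nothing.
It also fails if it takes over 72 s, if anything falls off the work surface, if the arm or the gripper's body presses on something with over 40 N, if the wrist force passes 120 N, or if a joint passes its speed limit or range.

## Working session

There is one attempt and no reset: what is moved stays moved. The work goes in short steps, Python scripts to look and compute and a tool call to move; the robot and the scene stay as the last step left them, time stands still between calls to the robot, and variables do not carry over. Pictures are saved under pics/ and viewed, at most 10 in all, crops included, and the job is handed in when it is done.

Besides the shell and the picture viewer there is one more tool, called after "Emit:" as name(argument=value, ...) on one line, values as JSON. arm_command: Moves the arm, as the interface text tells. Its arguments: {"type":"object","properties":{"moves":{"type":"string"},"squeeze":{"type":"number"}},"required":["moves"]}

```bash
mkdir -p pics; ls
cat > h.py <<'E'
import numpy as np,cv2
from station import env
def grab(n):
    P=env.camera_params(n); im,d=env.grab_frame(n)
    return P,im,d
def world(P,d):
    v,u=np.mgrid[:480,:640]; z=d
    X=np.stack([(u-P['cx'])/P['fx']*z,-(v-P['cy'])/P['fy']*z,-z,np.ones_like(z)],-1)
    W=X@np.linalg.inv(np.array(P['view'])).T
    W=W[...,:3]; W[d==0]=np.nan
    return W
def proj(P,p):
    c=np.array(P['view'])@np.append(p,1); return P['cx']+P['fx']*c[0]/-c[2],P['cy']-P['fy']*c[1]/-c[2]
E
python3 - <<'E'
from h import *
for n in['scene','top']:
    P,im,d=grab(n); cv2.imwrite(f'pics/{n}0.png',im[...,::-1]); np.savez(f'{n}0.npz',d=d,im=im,**{k:P[k] for k in P if k in('fx','fy','cx','cy','view')}); print(n,list(P.keys()))
E
```

```text
pics
scene ['fx', 'fy', 'cx', 'cy', 'view']
top ['fx', 'fy', 'cx', 'cy', 'view']
```

View pics/top0.png

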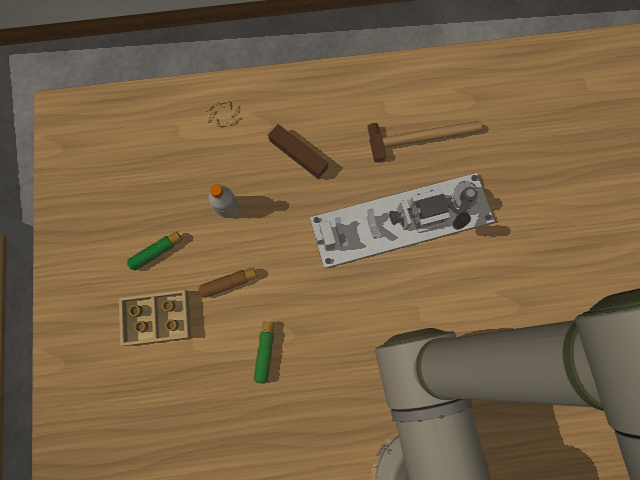

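View pics/scene0.png

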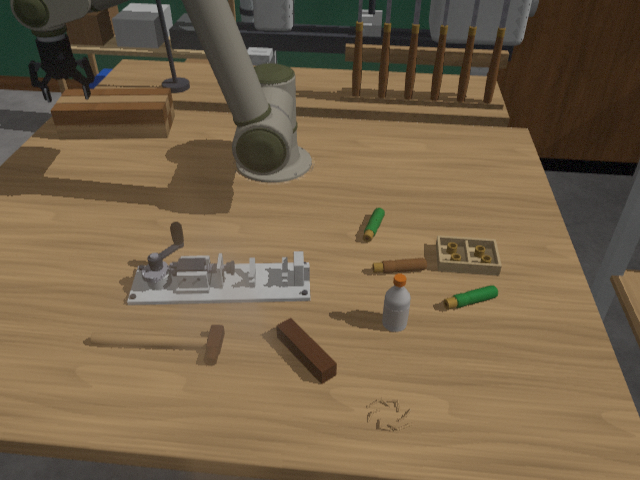

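The top view shows the brown handle at about (228,282) with its ferrule at (252,274). The clamp runs from its stop (325,235) to the camshaft (468,195), and the knob is near (461,220).

```bash
cat > m.py <<'E'
from h import *
Z=np.load('top0.npz');P=Z;d=Z['d'];im=Z['im'];W=world(P,d)
print('bench z',np.nanmedian(W[100:450,50:300,2]))
hsv=cv2.cvtColor(im,cv2.COLOR_RGB2HSV)
# fixture: base top, low saturation
m=np.zeros(d.shape,bool);m[165:275,300:505]=1
b=m&(hsv[...,1]<40)&(hsv[...,2]>120)&(abs(W[...,2]-12)<5)
r=cv2.minAreaRect(W[b][:,:2].astype(np.float32));print('rect',r,b.sum(),np.median(W[b][:,2]))
print(cv2.boxPoints(r))
# handle
m[:]=0;m[262:302,194:262]=1
h=m&(W[...,2]>8)
p=W[h];r=cv2.minAreaRect(p[:,:2].astype(np.float32));print('handle',r,h.sum(),np.nanmax(p[:,2]));print(cv2.boxPoints(r))
# knob
m[:]=0;m[165:275,420:505]=1
k=m&(W[...,2]>120);print('knob',k.sum(),W[k].mean(0) if k.any() else 0,np.argwhere(k).mean(0))
k=m&(W[...,2]>84)&(W[...,2]<97);print('hub',k.sum(),np.median(W[k],0))
for n,s in (('glue',(175,225,200,245)),):
    m[:]=0;m[s[0]:s[1],s[2]:s[3]]=1;g=m&(W[...,2]>30);print(n,W[g].mean(0))
E
python3 m.py
```

```text
bench z 0.43345135300091897
rect ((550.5423583984375, -26.84307861328125), (119.95092010498047, 394.9161376953125), 8.25669002532959) 3907 11.925878686929082
[[ 462.832    159.9553 ]
 [ 519.5451  -230.86739]
 [ 638.2527  -213.64146]
 [ 581.5396   177.18123]]
handle ((457.0919189453125, 371.0267333984375), (29.936256408691406, 124.47785186767578), 13.422282218933105) 767 34.321060346974036
[[428.08533 428.09116]
 [456.97992 307.01334]
 [486.0985  313.9623 ]
 [457.20392 435.04013]]
knob 126 [ 508.09983542 -125.36353892  130.2068591 ] [218.14285714 463.70634921]
hub 158 [ 567.70610696 -159.11252082   88.42386198]
glue [619.71396209 355.48876409  88.33353109]
```

Run:
```python
from h import *
from scipy.spatial.transform import Rotation as R
o=env.get_obs();print(o)
print(R.from_euler('xyz',o['orientation'],degrees=True).as_matrix().round(3))
P=env.camera_params('wrist');print(P['fx'],P['cx'],P['cy'],np.linalg.inv(np.array(P['view'])).round(2))
```

```text
{'time': 0.1, 'joints': array([-8.51072731e+01,  1.79564895e+01,  8.58494535e+01,  9.53106218e-04,
        7.62607049e+01, -1.27998303e+01]), 'qvel': array([-0.1112484 , -0.07223921, -0.14297627,  0.00138687,  0.12034847,
       -0.06109308]), 'tau': array([ 3.59682330e-03, -4.12892747e+01, -2.60142356e+01, -1.85656427e-04,
        3.01711865e-03,  6.24930891e-06]), 'ee_pos': array([ 159.52681294, -499.95831044,  247.79138105]), 'orientation': array([-1.79935213e+02, -1.56681053e-02,  1.76923214e+01]), 'ft_force': array([ 0.03775367, -0.10643097,  0.32770968]), 'wrist_torque': array([-0.01922303,  0.0286665 , -0.04996459]), 'grip_force': 0.0, 'grip_width': 0.999352085949779}
[[ 0.953  0.304 -0.   ]
 [ 0.304 -0.953  0.001]
 [ 0.    -0.001 -1.   ]]
361.77029277412163 320.3982874016113 237.71744135976314 [[ 3.0000e-01  9.1000e-01  3.0000e-01  2.3540e+02]
 [-9.5000e-01  2.9000e-01  9.0000e-02 -4.7607e+02]
 [-0.0000e+00 -3.1000e-01  9.5000e-01  3.7305e+02]
 [ 0.0000e+00  0.0000e+00  0.0000e+00  1.0000e+00]]
```

Emit:
arm_command(moves="0 0 0 0.041 0.01 0 0.9;0 0 0 0.08 0.03 0 0.9;0 0 0 0.115 0.055 0 0.9;0 0 0 0.145 0.085 0 0.9;0 0 0 0.17 0.115 0 0.9;0 0 0 0.19 0.15 0 0.9;0 0 0 0.21 0.185 0 0.9;0 0 0 0.225 0.22 0 0.9")

```text
time: 0.77
ee_pos: [385.5, -278.1, 248.0]
orientation: [-180.0, -0.0, 17.7]
ft_force: [1.3, -0.6, 0.1]
grip_width: 0.9
grip_force: 0.0
```

Emit:
arm_command(moves="0 0 1.1 0.004 0.041 0 0.9;0 0 2.2 0.01 0.082 0 0.9;0 0 3.3 0.014 0.123 0 0.9;0 0 4.4 0.02 0.164 0 0.9;0 0 5.5 0.024 0.205 0 0.9;0 0 6.6 0.03 0.246 0 0.9;0 0 7.7 0.034 0.287 0 0.9;0 0 8.8 0.04 0.328 0 0.9")

```text
time: 1.43
ee_pos: [424.0, 49.9, 248.3]
orientation: [-180.0, 0.0, 70.8]
ft_force: [1.1, 0.1, 0.7]
grip_width: 0.901
grip_force: 0.0
```

Emit:
arm_command(moves="0 0 0.8 0.004 0.041 0 0.9;0 0 1.6 0.008 0.082 0 0.9;0 0 2.4 0.012 0.123 0 0.9;0 0 3.2 0.016 0.164 0 0.9;0 0 4.0 0.02 0.205 -0.01 0.9;0 0 4.8 0.024 0.246 -0.03 0.9;0 0 5.4 0.028 0.28 -0.05 0.9;0 0 5.48 0.031 0.315 -0.07 0.9")

```text
time: 2.1
ee_pos: [455.1, 363.5, 177.9]
orientation: [180.0, 0.0, 103.6]
ft_force: [0.7, 0.1, 0.2]
grip_width: 0.9
grip_force: 0.0
```

Run:
```python
from h import *
o=env.get_obs();print(o['ee_pos'],o['orientation'],o['joints'])
P,im,d=grab('wrist');cv2.imwrite('pics/w1.png',im[...,::-1]);W=world(P,d);np.savez('w1.npz',W=W,im=im)
near=(abs(W[...,0]-457)<60)&(abs(W[...,1]-371)<90)&(W[...,2]>6)&(W[...,2]<45)
n,l,s,c=cv2.connectedComponentsWithStats(near.astype(np.uint8))
i=1+np.argmax(s[1:,4]);p=W[l==i];r=cv2.minAreaRect(p[:,:2].astype(np.float32));print(r,s[i],p[:,2].max());print(cv2.boxPoints(r))
```

```text
[455.11476952 363.46726456 177.91299709] [1.79999431e+02 3.16766315e-03 1.03590833e+02] [ 2.70951170e+01  2.85288305e+01  8.11682640e+01 -3.41273378e-03
  7.03030916e+01  1.35054344e+01]
((456.9429626464844, 369.7142639160156), (28.87364387512207, 125.38811492919922), 12.810202598571777) [ 307  134   38  155 5204] 31.665132139093885
[[428.9648  427.6469 ]
 [456.76614 305.3797 ]
 [484.9211  311.78162]
 [457.11978 434.04883]]
```

View pics/w1.png

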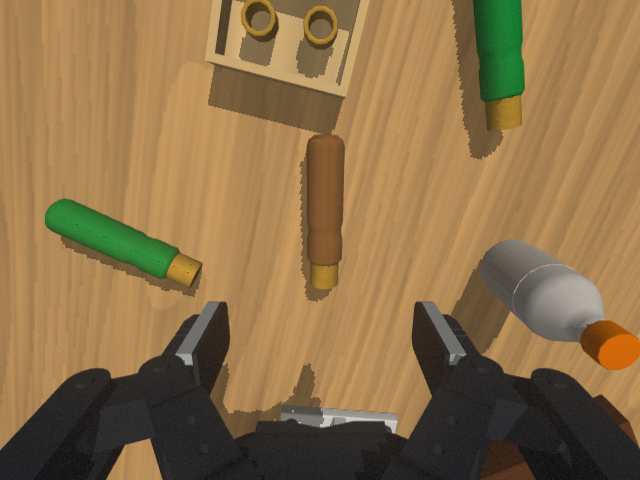

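The wrist view shows the handle at (325,210), ferrule towards the bottom at (324,275), with the path down to it clear. I'm descending to grasp it.

Emit:
arm_command(moves="0 0 -0.08 0.0005 0.012 -0.03 0.75;0 0 -0.08 0.0005 0.012 -0.06 0.75;0 0 -0.08 0.0005 0.012 -0.09 0.75;0 0 -0.08 0.0005 0.012 -0.115 0.75;0 0 -0.08 0.0005 0.012 -0.135 0.75;0 0 -0.08 0.0005 0.012 -0.148 0.75;0 0 -0.08 0.0005 0.012 -0.157 0.75;0 0 -0.08 0.0005 0.012 -0.157 0.6")

```text
time: 2.82
ee_pos: [455.1, 372.9, 20.2]
orientation: [-179.8, 0.1, 102.9]
ft_force: [-0.6, -0.4, 0.1]
grip_width: 0.624
grip_force: 0.0
```

Emit:
arm_command(moves="0 0 0 0 0 0 0.4;0 0 0 0 0 0 0.3;0 0 0 0 0 0 0.2;0 0 0 0 0 0 0.2;0 0 0 0 0 0 0.2;0 0 0 0 0 0 0.2;0 0 0 0 0 0 0.2;0 0 0 0 0 0 0.2", squeeze=30)

```text
time: 3.48
ee_pos: [456.5, 373.8, 23.2]
orientation: [179.9, -0.0, 102.9]
ft_force: [-0.0, -0.2, 6.8]
grip_width: 0.338
grip_force: 30.2
```

Emit:
arm_command(moves="0 0 0 0 0 0.03 0.2;0 0 0 0 0 0.07 0.2;0 0 0 0.002 -0.002 0.11 0.2;0 0 0 0.01 -0.02 0.14 0.2;0 0 0 0.02 -0.05 0.16 0.2;0 0 0 0.03 -0.09 0.165 0.2;0 0 -0.3 0.04 -0.13 0.165 0.2;0 0 -0.6 0.05 -0.165 0.165 0.2")

```text
time: 4.15
ee_pos: [506.0, 206.5, 187.7]
orientation: [180.0, 0.0, 99.2]
ft_force: [-0.3, 0.2, -1.2]
grip_width: 0.338
grip_force: 30.0
```

Emit:
arm_command(moves="0 0 -0.1 0.007 -0.03 0 0.2;0 0 -0.2 0.014 -0.055 0 0.2;0 0 -0.2 0.019 -0.075 0 0.2;0 0 -0.2 0.023 -0.09 0 0.2;0 0 -0.2 0.025 -0.1 0 0.2;0 0 -0.2 0.025 -0.1 0 0.2;0 0 -0.2 0.025 -0.1 0 0.2;0 0 -0.2 0.025 -0.1 0 0.2")

```text
time: 4.82
ee_pos: [530.6, 109.4, 187.0]
orientation: [-180.0, -0.0, 98.1]
ft_force: [-0.9, -0.4, -1.5]
grip_width: 0.337
grip_force: 30.0
```

Run:
```python
from h import *
o=env.get_obs();print(o['ee_pos'],o['orientation'],o['joints'],o['ft_force'])
P,im,d=grab('wrist');cv2.imwrite('pics/w2.png',im[...,::-1]);W=world(P,d);np.savez('w2.npz',W=W,im=im,d=d)
P,im,d=grab('top');cv2.imwrite('pics/t2.png',im[...,::-1]);W=world(P,d);np.savez('t2.npz',W=W,im=im,d=d)
```

```text
[530.63501771 109.35484169 187.04645713] [-1.79989094e+02 -1.96637735e-02  9.81383078e+01] [-7.58934525e-01  2.31329229e+01  8.79799697e+01  1.90152384e-02
  6.89009243e+01 -8.90409149e+00] [-0.92532005 -0.41694569 -1.46631631]
```

View pics/w2.png

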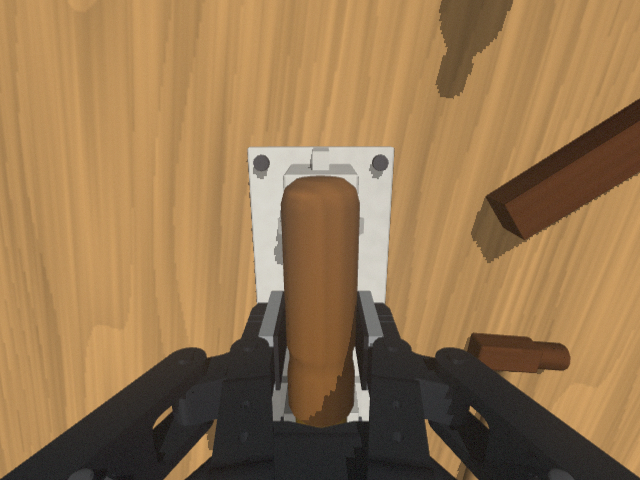

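The handle is held straight, butt at (320,180) towards the stop, with the clamp end at (320,150) below. I'll measure the held handle and the clamp's end in the wrist depth.

Run:
```python
from h import *
Z=np.load('w2.npz');W=Z['W'];im=Z['im'];hsv=cv2.cvtColor(im,cv2.COLOR_RGB2HSV)
x,y,z=W[...,0],W[...,1],W[...,2]
m=(z>165)&(z<215)&(hsv[...,1]>110);m[:170]=0;m[:,:275]=0;m[:,365:]=0
n,l,s,c=cv2.connectedComponentsWithStats(m.astype(np.uint8));i=1+np.argmax(s[1:,4]);p=W[l==i]
yw=np.radians(98.14);ax=np.array([np.cos(yw),np.sin(yw)]);pr=np.array([ax[1],-ax[0]]);t=np.array([530.6,109.4])
a=(p[:,:2]-t)@ax;b=(p[:,:2]-t)@pr
print('butt along',np.nanpercentile(a,[1,99,99.8]),'z top',[np.round(np.nanpercentile(p[(abs(a-q)<4),2],98),1) for q in(-40,-20,0,20,35,50,60)])
# centreline lateral: midpoint of ridge
for q in(-15,10,20,30,40,50):
    k=abs(a-q)<3;print(q,k.sum(),np.round([b[k].min(),b[k].max(),(b[k].min()+b[k].max())/2],1), end=' ')
print()
# base end plate
f=(abs(z-12)<5)&(hsv[...,1]<50);f[:140]=0;f[:, :240]=0;f[:,400:]=0;f[300:]=0
q=W[f][:,:2]; C=np.array([550.5,-26.8]);fy=np.radians(8.26);Y=np.array([-np.sin(fy),np.cos(fy)]);X=np.array([Y[1],-Y[0]])
u=(q-C)@X;v=(q-C)@Y;print('base x',np.percentile(u,[.5,99.5]),'end',np.percentile(v,[99,99.8]),f.sum())
for lo,hi in((100,130),(130,160),(160,195)):
    k=(v>lo)&(v<hi);
    if k.sum()>20:print(lo,np.percentile(u[k],[.5,99.5]),k.sum())
g=(abs(z-74)<5)&(hsv[...,1]<50);q=W[g][:,:2];print('stop',g.sum(),((q-C)@X).min(),((q-C)@X).max(),((q-C)@Y).min(),((q-C)@Y).max(),np.median(z[g]))
# top view, held-out base
Z=np.load('t2.npz');W=Z['W'];hsv=cv2.cvtColor(Z['im'],cv2.COLOR_RGB2HSV)
```

```text
butt along [-41.14945592  58.59575835  58.76266952] z top [np.float64(193.9), np.float64(193.4), np.float64(193.9), np.float64(194.1), np.float64(194.0), np.float64(193.8), np.float64(190.7)]
-15 693 [-13.9  12.8  -0.5] 10 979 [-14.5  14.1  -0.2] 20 1046 [-14.6  13.9  -0.4] 30 1116 [-14.6  13.7  -0.4] 40 1188 [-14.6  13.6  -0.5] 50 1321 [-14.8  13.7  -0.6] 
base x [-59.46310127  58.99721822] end [195.60015565 195.823761  ] 9731
100 [-59.62083013  59.03596381] 1812
130 [-59.52960884  59.03199586] 2054
160 [-59.24901901  58.97117072] 3582
stop 448 -25.146206846881892 24.79356695143912 170.63587606267072 183.24076710377142 73.08917703967658
```

Emit:
arm_command(moves="0 0 0.02 0.003 -0.02 0 0.2;0 0 0.02 0.0058 -0.036 -0.01 0.2;0 0 0.02 0.0058 -0.0377 -0.03 0.2;0 0 0.02 0.0058 -0.0377 -0.055 0.2;0 0 0.02 0.0058 -0.0377 -0.08 0.2;0 0 0.02 0.0058 -0.0377 -0.1 0.2;0 0 0.02 0.0058 -0.0377 -0.113 0.2;0 0 0.02 0.0058 -0.0377 -0.117 0.2")

```text
time: 5.58
ee_pos: [535.6, 71.5, 68.0]
orientation: [-179.8, -0.1, 98.3]
ft_force: [-0.9, 0.2, -1.0]
grip_width: 0.341
grip_force: 30.0
```

Emit:
arm_command(moves="0 0 0 0 0 0 0.2;0 0 0 0 0 -0.002 0.2;0 0 0 0 0 -0.004 0.2;0 0 0 0 0 -0.006 0.2;0 0 0 0 0 -0.008 0.2;0 0 0 0 0 -0.009 0.2;0 0 0 0 0 -0.010 0.2;0 0 0 0 0 -0.010 0.2")

```text
time: 6.25
ee_pos: [536.7, 70.8, 60.0]
orientation: [-180.0, -0.0, 98.2]
ft_force: [0.1, 0.1, -1.2]
grip_width: 0.339
grip_force: 30.0
```

Emit:
arm_command(moves="0 0 0 0 0 -0.0005 0.2;0 0 0 0 0 -0.001 0.2;0 0 0 0 0 -0.001 0.2;0 0 0 0 0 -0.0015 0.2;0 0 0 0 0 -0.0015 0.2;0 0 0 0 0 -0.002 0.2;0 0 0 0 0 -0.002 0.2;0 0 0 0 0 -0.002 0.2")

```text
time: 6.92
ee_pos: [536.8, 70.8, 58.6]
orientation: [180.0, 0.0, 98.2]
ft_force: [-2.4, -0.2, 6.2]
grip_width: 0.34
grip_force: 30.7
```

Run:
```python
from h import *
o=env.get_obs();print(o['ee_pos'],o['ft_force'],o['wrist_torque'])
P,im,d=grab('scene');W=world(P,d)
cv2.imwrite('pics/s3.png',cv2.resize(im[235:315,120:330,::-1],None,fx=3.8,fy=3.8,interpolation=cv2.INTER_CUBIC))
```

```text
[536.7982837   70.79729848  58.63683441] [-2.43915804 -0.16890803  6.22003625] [-0.03496554  0.45123707 -0.00654724]
```

View pics/s3.png

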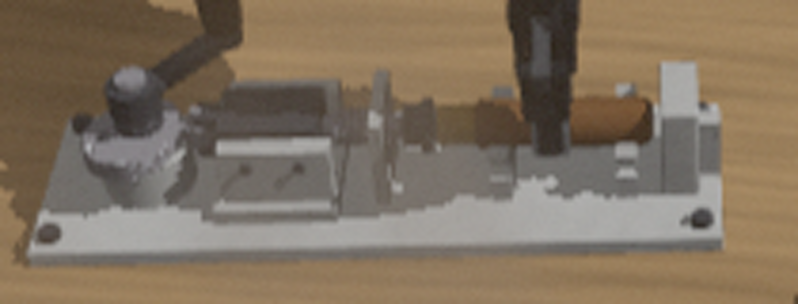

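The handle lies in both V-rests: butt gap at (655,115) before the stop, ferrule next to the pad at (432,120). The contact force is 6 N, so I'm releasing.

Emit:
arm_command(moves="0 0 0 0 0 0 0.36;0 0 0 0 0 0 0.4;0 0 0 0 0 0 0.46;0 0 0 0 0 0 0.54;0 0 0 0 0 0 0.62;0 0 0 0 0 0 0.7;0 0 0 0 0 0 0.7;0 0 0 0 0 0.005 0.7")

```text
time: 7.63
ee_pos: [536.3, 70.8, 62.5]
orientation: [-179.9, -0.0, 98.2]
ft_force: [-0.8, -0.5, -0.9]
grip_width: 0.695
grip_force: 0.0
```

Emit:
arm_command(moves="0 0 0 0 0 0.01 0.7;0 0 0 0 0 0.03 0.7;0 0 0 0 0 0.06 0.7;0 0 0 0 0 0.09 0.7;0 0 0 0 0 0.12 0.7;0 0 0 0 -0.02 0.14 0.7;0 0 0 0 -0.04 0.15 0.7;0 0 0 0 -0.05 0.15 0.7")

```text
time: 8.3
ee_pos: [537.6, 19.2, 216.5]
orientation: [179.7, 0.1, 98.2]
ft_force: [1.0, -1.6, 0.7]
grip_width: 0.697
grip_force: 0.0
```

Run:
```python
from h import *
o=env.get_obs();print(o['ee_pos'],o['orientation'],o['joints'])
P,im,d=grab('wrist');cv2.imwrite('pics/w4.png',im[...,::-1]);W=world(P,d);np.savez('w4.npz',W=W,im=im)
```

```text
[537.58698634  19.19659143 216.46298902] [1.79694975e+02 1.24002948e-01 9.81759464e+01] [-1.04316403e+01  2.08810667e+01  8.66016993e+01 -2.12070569e-02
  7.21885873e+01 -1.86014878e+01]
```

View pics/w4.png

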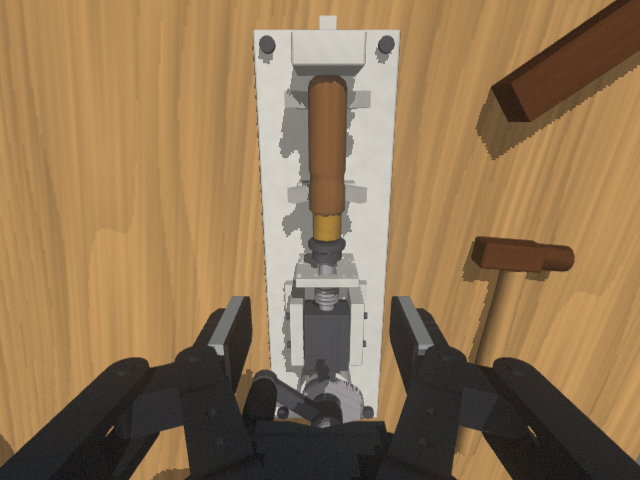

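The handle is lying centred in the rests, ferrule at (327,225) facing the pad and butt at (327,80) near the stop. The crank knob is partly visible at (265,390), so I'll measure it from this frame.

Run:
```python
from h import *
Z=np.load('w4.npz');W=Z['W'];x,y,z=W[...,0],W[...,1],W[...,2]
C=np.array([550.5,-26.8]);fy=np.radians(8.26);Y=np.array([-np.sin(fy),np.cos(fy)]);X=np.array([Y[1],-Y[0]])
k=(z>126)&(z<140)&(np.hypot(x-508,y+125)<30)
(c,r)=cv2.minEnclosingCircle(W[k][:,:2].astype(np.float32));print('knob top',k.sum(),c,r,np.median(z[k]))
k=(z>85)&(z<97)&(np.hypot(x-570,y+162)<30)
if k.sum()>5:
  (c,r)=cv2.minEnclosingCircle(W[k][:,:2].astype(np.float32));print('hub',k.sum(),c,r,np.median(z[k]))
hsv=cv2.cvtColor(Z['im'],cv2.COLOR_RGB2HSV)
f=(abs(z-12)<4)&(hsv[...,1]<50)&(hsv[...,2]>150);f[:25]=0;f[:,:250]=0;f[:,405:]=0;f[300:]=0
q=W[f][:,:2]-C;u=q@X;v=q@Y
for lo,hi in((30,60),(90,120),(150,190)):
  s=(v>lo)&(v<hi);print(lo,np.percentile(u[s],[.5,99.5]))
print('end',np.percentile(v,[99,99.9]))
h=(abs(z-60)<8)&(hsv[...,1]>120);q=W[h][:,:2]-C;print('handle v',np.percentile(q@Y,[.5,99.5]),'u',np.median(q@X))
p=(hsv[...,1]<90)&(hsv[...,2]<90)&(abs(z-60)<10);q=W[p][:,:2]-C
s=(abs(q@X)<20)&(abs(q@Y-25)<12);print('pad v',np.percentile((q@Y)[s],[2,98]),s.sum())
```

```text
knob top 217 (508.8164978027344, -121.24578094482422) 8.678016662597656 129.36228729326191
hub 236 (568.7374267578125, -158.91615295410156) 13.56564712524414 85.9623339130646
30 [-59.42083316  58.94264499]
90 [-59.34418093  58.9503014 ]
150 [-59.29578385  59.07463064]
end [193.38897546 194.99656927]
handle v [ 33.10107502 150.87665468] u -0.3316798772250404
pad v [13.70763302 29.31433599] 667
```

Emit:
arm_command(moves="0 0 0 -0.005 -0.03 0 0.7;0 0 0 -0.012 -0.065 0 0.7;0 0 0 -0.018 -0.1 0 0.7;0 0 0 -0.024 -0.13 -0.01 0.7;0 0 0 -0.027 -0.145 -0.02 0.7;0 0 0 -0.027 -0.146 -0.025 0.7;0 0 0 -0.027 -0.146 -0.025 0.7;0 0 0 -0.027 -0.146 -0.025 0.7")

```text
time: 9.02
ee_pos: [509.8, -124.1, 187.7]
orientation: [-180.0, -0.1, 98.2]
ft_force: [0.1, -0.3, 0.6]
grip_width: 0.699
grip_force: 0.0
```

Run:
```python
from h import *
o=env.get_obs();print(o['ee_pos'],o['orientation'],o['ft_force'])
P,im,d=grab('wrist');cv2.imwrite('pics/w5.png',im[...,::-1]);W=world(P,d);np.savez('w5.npz',W=W,im=im)
x,y,z=W[...,0],W[...,1],W[...,2]
k=(z>126)&(z<140)&(np.hypot(x-508,y+125)<30)
if k.sum()>5:
  (c,r)=cv2.minEnclosingCircle(W[k][:,:2].astype(np.float32));print('knob top',k.sum(),c,r,np.argwhere(k).mean(0))
for h,w in((130,'k'),):print(proj(P,[510,-125.5,133]),proj(P,[570,-162,91]))
P,im,d=grab('top');W=world(P,d);np.savez('t5.npz',W=W,im=im)
```

```text
[ 509.75392546 -124.07462041  187.72720491] [-1.79954366e+02 -5.69018687e-02  9.82463876e+01] [ 0.09075094 -0.26271966  0.61935063]
knob top 1281 (509.6162414550781, -128.64791870117188) 12.157095909118652 [276.9687744  318.97345824]
(np.float64(320.919666333328), np.float64(276.3470854670163)) (np.float64(399.19133239347315), np.float64(310.6238669101054))
```

View pics/w5.png

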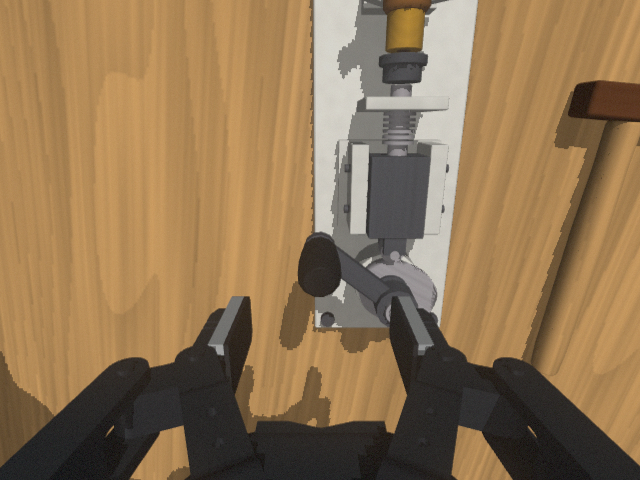

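The knob top is at (319,265), between the open fingers, with the hub at (400,300). I'm descending and gripping.

Emit:
arm_command(moves="0 0 0 0 -0.002 -0.02 0.7;0 0 0 0 -0.002 -0.04 0.7;0 0 0 0 -0.002 -0.055 0.7;0 0 0 0 -0.002 -0.065 0.7;0 0 0 0 -0.002 -0.07 0.7;0 0 0 0 -0.002 -0.071 0.7;0 0 0 0 -0.002 -0.071 0.6;0 0 0 0 -0.002 -0.071 0.5")

```text
time: 9.78
ee_pos: [510.2, -127.3, 117.9]
orientation: [179.9, 0.0, 98.2]
ft_force: [-0.1, -0.3, 0.1]
grip_width: 0.505
grip_force: 0.0
```

Emit:
arm_command(moves="0 0 0 0 0 0 0.4;0 0 0 0 0 0 0.3;0 0 0 0 0 0 0.2;0 0 0 0 0 0 0.15;0 0 0 0 0 0 0.15;0 0 0 0 0 0 0.15;0 0 0 0 0 0 0.15;0 0 0 0 0 0 0.15", squeeze=35)

```text
time: 10.45
ee_pos: [509.8, -127.3, 117.6]
orientation: [180.0, 0.0, 98.2]
ft_force: [-2.3, 1.4, 6.0]
grip_width: 0.283
grip_force: 35.5
```

```bash
cat > c.py <<'E'
import numpy as np,sys
# shifts (mm) from knob at angle a along circle, clockwise, step s deg
a,s=float(sys.argv[1]),float(sys.argv[2]);t=np.radians(a-s*np.arange(9))
p=70*np.c_[np.cos(t),np.sin(t)];print((p-p[0])[1:].round(1).tolist(),'end',a-8*s)
E
python3 c.py 149.5 3; python3 c.py 125.5 4;python3 c.py 93.5 4
```

```text
[[1.9, 3.1], [4.0, 6.1], [6.3, 9.0], [8.7, 11.8], [11.3, 14.4], [13.9, 16.9], [16.7, 19.3], [19.7, 21.5]] end 125.5
[[4.1, 2.7], [8.3, 5.1], [12.7, 7.2], [17.3, 9.0], [21.9, 10.5], [26.7, 11.6], [31.5, 12.4], [36.4, 12.9]] end 93.5
[[4.9, 0.1], [9.8, -0.1], [14.6, -0.6], [19.4, -1.5], [24.2, -2.8], [28.8, -4.3], [33.3, -6.2], [37.7, -8.4]] end 61.5
```

Emit:
arm_command(moves="0 0 0 0.0019 0.0031 0.001 0.15;0 0 0 0.004 0.0061 0.001 0.15;0 0 0 0.0063 0.009 0.001 0.15;0 0 0 0.0087 0.0118 0.001 0.15;0 0 0 0.0113 0.0144 0.001 0.15;0 0 0 0.0139 0.0169 0.001 0.15;0 0 0 0.0167 0.0193 0.001 0.15;0 0 0 0.0197 0.0215 0.001 0.15")

```text
time: 11.12
ee_pos: [529.7, -105.6, 118.0]
orientation: [-180.0, 0.0, 98.2]
ft_force: [0.7, -3.6, -3.6]
grip_width: 0.283
grip_force: 35.3
```

Emit:
arm_command(moves="0 0 0 0.0041 0.0027 0 0.15;0 0 0 0.0083 0.0051 0 0.15;0 0 0 0.0127 0.0072 0 0.15;0 0 0 0.0173 0.009 0 0.15;0 0 0 0.0219 0.0105 0 0.15;0 0 0 0.0267 0.0116 0 0.15;0 0 0 0.0315 0.0124 0 0.15;0 0 0 0.0364 0.0129 0 0.15")

```text
time: 11.78
ee_pos: [566.0, -92.9, 117.9]
orientation: [-179.9, 0.0, 98.2]
ft_force: [-1.1, -5.5, -3.1]
grip_width: 0.284
grip_force: 35.3
```

Emit:
arm_command(moves="0 0 0 0.0049 -0.0003 0 0.15;0 0 0 0.0098 -0.0008 0 0.15;0 0 0 0.0146 -0.0016 0 0.15;0 0 0 0.0194 -0.0025 0 0.15;0 0 0 0.0242 -0.0038 0 0.15;0 0 0 0.0288 -0.0053 0 0.15;0 0 0 0.0333 -0.0072 0 0.15;0 0 0 0.0377 -0.0094 0 0.15")

```text
time: 12.45
ee_pos: [604.1, -102.0, 118.1]
orientation: [180.0, -0.0, 98.2]
ft_force: [0.1, 3.7, -1.7]
grip_width: 0.28
grip_force: 35.5
```

```bash
cat > f.py <<'E'
import numpy as np,sys
from h import *
o=env.get_obs();p=o['ee_pos'];v=p[:2]-[570.2,-163.4];r=np.hypot(*v);e=v/r;f=o['ft_force'][:2]
a=np.degrees(np.arctan2(v[1],v[0]))
print('t',o['time'],'angle',a,'r',r,'radial f',f@e,'resisting cw',f@[-e[1],e[0]])
# pad position is fixed to slide; next steps
s=float(sys.argv[1]);t=np.radians(a-s*np.arange(9));q=70*np.c_[np.cos(t),np.sin(t)];print((q-q[0])[1:].round(1).tolist(),a-8*s)
E
python3 f.py 4
```

```text
t 12.45 angle 61.10528787775387 r 70.13838065579735 radial f 3.2873826586111896 resisting cw 1.7531402350965375
[[4.2, -2.5], [8.2, -5.3], [12.0, -8.4], [15.6, -11.7], [18.9, -15.3], [22.0, -19.1], [24.8, -23.1], [27.3, -27.2]] 29.105287877753867
```

Emit:
arm_command(moves="0 0 0 0.0042 -0.0025 0 0.15;0 0 0 0.0082 -0.0053 0 0.15;0 0 0 0.012 -0.0084 0 0.15;0 0 0 0.0156 -0.0117 0 0.15;0 0 0 0.0189 -0.0153 0 0.15;0 0 0 0.022 -0.0191 0 0.15;0 0 0 0.0248 -0.0231 0 0.15;0 0 0 0.0273 -0.0272 0 0.15")

```text
time: 13.12
ee_pos: [631.5, -129.8, 118.1]
orientation: [179.9, 0.0, 98.2]
ft_force: [2.9, 3.2, -1.4]
grip_width: 0.278
grip_force: 35.4
```

```bash
python3 f.py 3
```

```text
t 13.1167 angle 28.734052050337443 r 69.86572347157086 radial f 4.091879842506009 resisting cw 1.433131776389317
[[1.7, -3.3], [3.2, -6.6], [4.5, -10.0], [5.7, -13.5], [6.6, -17.0], [7.4, -20.6], [8.0, -24.2], [8.4, -27.9]] 4.734052050337443
```

Emit:
arm_command(moves="0 0 0 0.0020 -0.0032 0 0.15;0 0 0 0.0037 -0.0065 0 0.15;0 0 0 0.005 -0.01 0 0.15;0 0 0 0.0062 -0.0135 0 0.15;0 0 0 0.0071 -0.017 0 0.15;0 0 0 0.0079 -0.0206 0 0.15;0 0 0 0.0085 -0.0242 0 0.15;0 0 0 0.0089 -0.0279 0 0.15")

```text
time: 13.78
ee_pos: [639.8, -157.8, 118.1]
orientation: [-180.0, 0.0, 98.2]
ft_force: [2.2, 0.7, -2.3]
grip_width: 0.281
grip_force: 35.4
```

```bash
python3 f.py 3
```

```text
t 13.7833 angle 4.61894153392861 r 69.78800914206559 radial f 2.2252249996168194 resisting cw 0.5238297286606701
[[0.2, -3.7], [0.2, -7.3], [0.0, -11.0], [-0.4, -14.6], [-0.9, -18.3], [-1.7, -21.8], [-2.6, -25.4], [-3.7, -28.9]] -19.38105846607139
```

Turned 145° so far, and the roller is still on the round part.

Emit:
arm_command(moves="0 0 0 0.0002 -0.0037 0 0.15;0 0 0 0.0002 -0.0073 0 0.15;0 0 0 0 -0.011 0 0.15;0 0 0 -0.0004 -0.0146 0 0.15;0 0 0 -0.0009 -0.0183 0 0.15;0 0 0 -0.0017 -0.0218 0 0.15;0 0 0 -0.0026 -0.0254 0 0.15;0 0 0 -0.0037 -0.0289 0 0.15")

```text
time: 14.45
ee_pos: [636.2, -185.7, 118.1]
orientation: [180.0, -0.1, 98.2]
ft_force: [4.1, 5.4, -1.8]
grip_width: 0.285
grip_force: 35.4
```

```bash
python3 f.py 2
```

```text
t 14.45 angle -18.696012121213023 r 69.65771270061815 radial f 2.1489498449557685 resisting cw 6.4644282451997945
[[-0.8, -2.3], [-1.7, -4.6], [-2.7, -6.8], [-3.8, -9.0], [-4.9, -11.2], [-6.1, -13.3], [-7.4, -15.4], [-8.8, -17.4]] -34.69601212121302
```

```bash
python3 f.py 3|tail -1
```

```text
[[-1.3, -3.4], [-2.7, -6.8], [-4.3, -10.1], [-6.1, -13.3], [-8.1, -16.4], [-10.2, -19.4], [-12.4, -22.3], [-14.9, -25.0]] -42.69601212121302
```

Emit:
arm_command(moves="0 0 0 -0.0008 -0.0023 0 0.15;0 0 0 -0.0017 -0.0046 0 0.15;0 0 0 -0.0027 -0.0068 0 0.15;0 0 0 -0.0038 -0.009 0 0.15;0 0 0 -0.0049 -0.0112 0 0.15;0 0 0 -0.0061 -0.0133 0 0.15;0 0 0 -0.0074 -0.0154 0 0.15;0 0 0 -0.0088 -0.0174 0 0.15")

```text
time: 15.12
ee_pos: [627.8, -202.4, 118.1]
orientation: [179.9, -0.1, 98.2]
ft_force: [6.4, 7.8, -3.9]
grip_width: 0.286
grip_force: 35.4
```

```bash
python3 f.py 3
```

```text
t 15.1167 angle -34.11587663988013 r 69.6149077974365 radial f 0.9359683429383543 resisting cw 10.089053069474843
[[-2.1, -3.0], [-4.4, -5.8], [-6.9, -8.6], [-9.4, -11.2], [-12.1, -13.7], [-15.0, -16.0], [-17.9, -18.2], [-21.0, -20.2]] -58.11587663988013
```

Emit:
arm_command(moves="0 0 0 -0.0021 -0.003 0 0.15;0 0 0 -0.0044 -0.0058 0 0.15;0 0 0 -0.0069 -0.0086 0 0.15;0 0 0 -0.0094 -0.0112 0 0.15;0 0 0 -0.0121 -0.0137 0 0.15;0 0 0 -0.015 -0.016 0 0.15;0 0 0 -0.0179 -0.0182 0 0.15;0 0 0 -0.021 -0.0202 0 0.15")

```text
time: 15.78
ee_pos: [607.5, -222.3, 118.1]
orientation: [179.8, -0.1, 98.2]
ft_force: [12.1, 9.5, -3.7]
grip_width: 0.284
grip_force: 35.4
```

```bash
python3 f.py 2.5
```

```text
t 15.7833 angle -57.64615222643482 r 69.72765337151662 radial f -1.5574840066552915 resisting cw 15.25476988371404
[[-2.6, -1.6], [-5.3, -3.0], [-8.0, -4.4], [-10.8, -5.6], [-13.7, -6.7], [-16.6, -7.7], [-19.5, -8.5], [-22.5, -9.2]] -77.64615222643482
```

Emit:
arm_command(moves="0 0 0 -0.0026 -0.0016 0 0.15;0 0 0 -0.0053 -0.003 0 0.15;0 0 0 -0.008 -0.0044 0 0.15;0 0 0 -0.0108 -0.0056 0 0.15;0 0 0 -0.0137 -0.0067 0 0.15;0 0 0 -0.0166 -0.0077 0 0.15;0 0 0 -0.0195 -0.0085 0 0.15;0 0 0 -0.0225 -0.0092 0 0.15")

```text
time: 16.45
ee_pos: [584.5, -231.9, 118.0]
orientation: [179.9, -0.1, 98.2]
ft_force: [8.0, 6.9, -4.0]
grip_width: 0.285
grip_force: 35.4
```

```bash
python3 f.py 1.5
```

```text
t 16.45 angle -78.21374415177183 r 69.93898581967154 radial f -5.1617098844145675 resisting cw 9.210028013898958
[[-1.8, -0.4], [-3.6, -0.7], [-5.4, -0.9], [-7.2, -1.1], [-9.1, -1.3], [-10.9, -1.4], [-12.7, -1.5], [-14.6, -1.5]] -90.21374415177183
```

Emit:
arm_command(moves="0 0 0 -0.0018 0 0 0.15;0 0 0 -0.0036 -0.0003 0 0.15;0 0 0 -0.0054 -0.0005 0 0.15;0 0 0 -0.0072 -0.0006 0 0.15;0 0 0 -0.0091 -0.0007 0 0.15;0 0 0 -0.0109 -0.0008 0 0.15;0 0 0 -0.0127 -0.0009 0 0.15;0 0 0 -0.0146 -0.0009 0 0.15")

```text
time: 17.12
ee_pos: [569.1, -233.4, 118.0]
orientation: [180.0, -0.1, 98.2]
ft_force: [3.6, 5.2, -1.7]
grip_width: 0.284
grip_force: 35.5
```

```bash
python3 f.py 1
```

```text
t 17.1167 angle -90.93532368134875 r 69.97776872274092 radial f -5.239854782145798 resisting cw 3.55319558153905
[[-1.2, 0.0], [-2.4, 0.1], [-3.7, 0.2], [-4.9, 0.3], [-6.1, 0.4], [-7.3, 0.5], [-8.5, 0.7], [-9.7, 0.8]] -98.93532368134875
```

Emit:
arm_command(moves="0 0 0 -0.0012 0.0003 0 0.15;0 0 0 -0.0024 0.0005 0 0.15;0 0 0 -0.0037 0.0007 0 0.15;0 0 0 -0.0049 0.0008 0 0.15;0 0 0 -0.0061 0.001 0 0.15;0 0 0 -0.0073 0.0012 0 0.15;0 0 0 -0.0085 0.0014 0 0.15;0 0 0 -0.0097 0.0016 0 0.15")

```text
time: 17.78
ee_pos: [559.5, -232.5, 118.1]
orientation: [180.0, 0.0, 98.2]
ft_force: [6.1, 1.3, -4.3]
grip_width: 0.286
grip_force: 35.4
```

```bash
python3 f.py 1
```

```text
t 17.7833 angle -98.84723835421481 r 69.8834808903817 radial f -2.2120207299283 resisting cw 5.786902379233536
[[-1.2, 0.2], [-2.4, 0.4], [-3.6, 0.7], [-4.8, 0.9], [-6.0, 1.2], [-7.2, 1.5], [-8.3, 1.8], [-9.5, 2.2]] -106.84723835421481
```

Emit:
arm_command(moves="0 0 0 0 0 0 0.15;0 0 0 0 0 0 0.15;0 0 0 0 0 0 0.15;0 0 0 0 0 0 0.15;0 0 0 0 0 0 0.15;0 0 0 0 0 0 0.15;0 0 0 0 0 0 0.15;0 0 0 0 0 0 0.15")

```text
time: 18.45
ee_pos: [559.3, -232.4, 118.0]
orientation: [-180.0, 0.0, 98.2]
ft_force: [1.9, 1.2, -3.5]
grip_width: 0.286
grip_force: 35.4
```

```bash
python3 - <<'E'
from h import *
print(env.get_obs()['ft_force'])
P,im,d=grab('scene');cv2.imwrite('pics/s6.png',cv2.resize(im[225:315,120:330,::-1],None,fx=3.8,fy=3.8,interpolation=cv2.INTER_CUBIC))
for n in range(3):
    env.grab_frame('scene');print(env.get_obs()['ft_force'])
E
python3 f.py 1
```

```text
[ 1.87575266  1.19743286 -3.47393472]
[ 2.5380493   1.66839059 -2.98640446]
[ 1.96630429  1.35529788 -2.64046314]
[ 3.52183441  1.43670066 -3.66518502]
t 18.65 angle -98.94476979724118 r 69.83308877800992 radial f -1.966811428047331 resisting cw 3.2556227003284715
[[-1.2, 0.2], [-2.4, 0.4], [-3.6, 0.7], [-4.8, 0.9], [-6.0, 1.2], [-7.2, 1.5], [-8.3, 1.8], [-9.5, 2.2]] -106.94476979724118
```

View pics/s6.png

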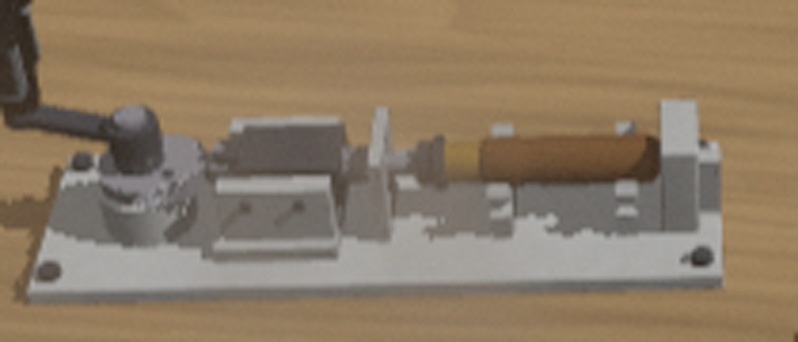

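The handle is now pressed against the stop at (660,155). I'll advance another 8° and measure after settling.

Emit:
arm_command(moves="0 0 0 -0.0016 0.0003 0 0.15;0 0 0 -0.0032 0.0006 0 0.15;0 0 0 -0.0048 0.0009 0 0.15;0 0 0 -0.0064 0.0013 0 0.15;0 0 0 -0.008 0.0018 0 0.15;0 0 0 -0.0095 0.0022 0 0.15;0 0 0 -0.0095 0.0022 0 0.15;0 0 0 -0.0095 0.0022 0 0.15")

```text
time: 19.32
ee_pos: [549.9, -230.2, 118.1]
orientation: [180.0, 0.0, 98.2]
ft_force: [4.0, 0.7, -3.8]
grip_width: 0.284
grip_force: 35.3
```

```bash
for i in 1 2 3 4; do python3 -c "
from h import *;env.grab_frame('top')"; python3 f.py 1|head -1;done; python3 f.py 1|tail -1
```

```text
t 19.3667 angle -106.8722538458077 r 69.82535583140901 radial f -1.6402439996958422 resisting cw 3.488817495793332
t 19.4167 angle -106.8766357197487 r 69.81468316216798 radial f -1.1569882384547403 resisting cw 2.033798956258515
t 19.4667 angle -106.88068580652417 r 69.83236612444338 radial f -2.2522512665268883 resisting cw 4.143152422570432
t 19.5167 angle -106.86965691276336 r 69.82158560282994 radial f -1.4777073875139843 resisting cw 3.9958764085632477
[[-1.2, 0.4], [-2.3, 0.7], [-3.5, 1.2], [-4.6, 1.6], [-5.8, 2.0], [-6.9, 2.5], [-8.0, 3.0], [-9.1, 3.5]] -114.86965691276336
```

Emit:
arm_command(moves="0 0 0 -0.0012 0.0004 0 0.15;0 0 0 -0.0023 0.0007 0 0.15;0 0 0 -0.0035 0.0012 0 0.15;0 0 0 -0.0046 0.0016 0 0.15;0 0 0 -0.0046 0.0016 0 0.15;0 0 0 -0.0046 0.0016 0 0.15;0 0 0 -0.0046 0.0016 0 0.15;0 0 0 -0.0046 0.0016 0 0.15")

```text
time: 20.18
ee_pos: [544.9, -228.5, 118.0]
orientation: [-179.9, -0.0, 98.2]
ft_force: [-1.1, 1.2, -2.1]
grip_width: 0.283
grip_force: 35.6
```

```bash
cat > g.py <<'E'
from h import *
F=[]
for i in range(5):
    env.grab_frame('top');o=env.get_obs();v=o['ee_pos'][:2]-[570.2,-163.4];e=v/np.hypot(*v);f=o['ft_force'][:2];F.append([f@e,f@[-e[1],e[0]]])
print(np.degrees(np.arctan2(v[1],v[0])),np.mean(F,0),np.std(F,0))
E
python3 g.py; python3 f.py 1|tail -1
```

```text
-111.13082517312897 [ 0.62404698 -2.35890714] [0.11442928 0.48745421]
[[-1.1, 0.5], [-2.3, 0.9], [-3.4, 1.4], [-4.5, 1.9], [-5.6, 2.4], [-6.7, 3.0], [-7.8, 3.6], [-8.8, 4.1]] -119.13082517312897
```

The tangential force flipped to a pull just past −109°, and it had been flat from −91° to −107°. That puts the dwell centre at about −99°, so I'm turning back 12°.

Emit:
arm_command(moves="0 0 0 0.0023 -0.0008 0 0.15;0 0 0 0.0047 -0.0016 0 0.15;0 0 0 0.0071 -0.0023 0 0.15;0 0 0 0.0095 -0.0029 0 0.15;0 0 0 0.0119 -0.0034 0 0.15;0 0 0 0.0142 -0.0038 0 0.15;0 0 0 0.0142 -0.0038 0 0.15;0 0 0 0.0142 -0.0038 0 0.15")

```text
time: 21.1
ee_pos: [559.9, -232.4, 118.1]
orientation: [180.0, 0.0, 98.2]
ft_force: [-1.0, 0.4, -2.8]
grip_width: 0.285
grip_force: 35.6
```

```bash
python3 g.py
```

```text
-98.61971860079679 [-0.0959821   0.03165942] [0.57905262 0.55502481]
```

Forces here are low and reverse with direction, which is just friction, so this is the dwell. Letting go and retreating.

Emit:
arm_command(moves="0 0 0 0 0 0 0.32;0 0 0 0 0 0 0.4;0 0 0 0 0 0 0.5;0 0 0 0 0 0 0.6;0 0 0 0 0 0 0.7;0 0 0 0 0 0 0.7;0 0 0 0 0 0.01 0.7;0 0 0 0 0 0.03 0.7")

```text
time: 22.02
ee_pos: [558.7, -231.8, 146.9]
orientation: [-179.8, -0.2, 98.2]
ft_force: [-0.2, -0.0, 0.1]
grip_width: 0.702
grip_force: 0.0
```

Emit:
arm_command(moves="0 0 0 0 0 0.03 0.7;0 0 0 0 0 0.06 0.7;0 0 0 0 0 0.09 0.7;0 0 0 0 0 0.11 0.7;0 0 0 0 0 0.11 0.7;0 0 0 0 0 0.11 0.7;0 0 0 0 0 0.11 0.7;0 0 0 0 0 0.11 0.7")

```text
time: 22.68
ee_pos: [559.2, -232.1, 256.9]
orientation: [-179.9, -0.1, 98.2]
ft_force: [0.7, -0.1, 0.6]
grip_width: 0.7
grip_force: 0.0
```

Run:
```python
from h import *
o=env.get_obs();print(o['time'],o['ee_pos'],o['ft_force'])
P,im,d=grab('wrist');cv2.imwrite('pics/w7.png',im[...,::-1]);W=world(P,d);x,y,z=W[...,0],W[...,1],W[...,2]
k=(z>126)&(z<140)&(np.hypot(x-570,y+163)<95)
if k.sum()>5:
  (c,r)=cv2.minEnclosingCircle(W[k][:,:2].astype(np.float32));print('knob',k.sum(),c,r,np.degrees(np.arctan2(c[1]+163.4,c[0]-570.2)))
```

```text
22.6833 [ 559.15542959 -232.14275589  256.89565338] [ 0.66603878 -0.05967531  0.64566399]
knob 756 (559.9475708007812, -233.0808868408203) 12.21606159210205 -98.37010347745402
```

View pics/w7.png

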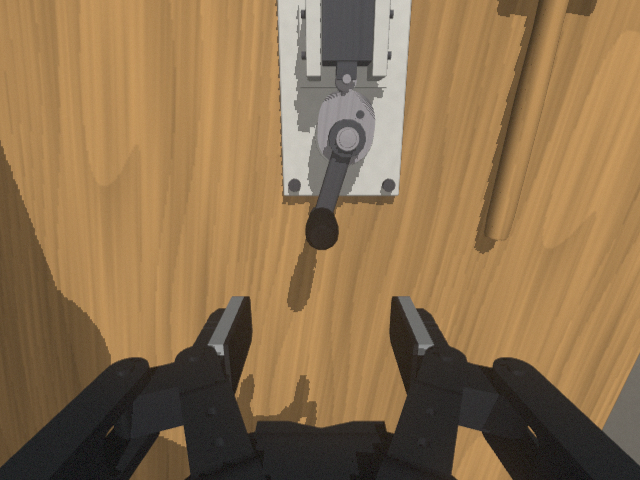

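The knob stayed at −98.4°, seen at (322,230). The cam's high lobe at (346,95) points straight at the roller at (346,80), so the roller sits in the dwell with the gripper clear. Handing in.

```bash
python3 -c "
from station import env
print(env.hand_in())"
```

```text
the job is handed in; nothing more can be done
None
```

The handle lies in the V-rests, ferrule to the pad and butt pressed on the stop; the crank stayed put in the cam's dwell after I let go, and the job was handed in at about 23 s, after one overshoot of a few degrees onto the fall that I turned back.

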